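# Relay the tasting table: red on the coaster, white in the cooler, candle on its saucer

## Robot

A 6-joint arm with a two-finger parallel gripper is mounted at the origin on a cart in front of the work surface, level with it; the furniture and walls round the work are solid. World frame = base frame: x ahead of the robot, y to its left, z up, the work surface at z = 0. Lengths are in m, angles in rad, forces in N, time in s.
With the tool pointing down it reaches from about 0.35 to 0.975 m from the base axis. Payload 4.9 kg.
Tool frame: the origin (TCP) lies midway between the tips of the shut fingers; the grasp point (between the pads) lies 19 mm behind it; z points along the fingers, y is the direction in which the jaws open and shut (so a half turn about z gives the same grasp; the last joint's range is limited). The gripper opens to 85 mm and grips with 20 to 120 N. Pads are 22 mm wide; open, the fingers measure 114 mm over their backs; the gripper's body (76 mm by 85 mm) begins 54 mm behind the grasp point. The pads swing forward as they close: fully open they stand 13 mm farther back than shut.
Start: joints at [1.144, 0.053, 1.613, -0, 1.476, -0.119], TCP at [0.189, 0.596, 0.21] pointing down, gripper open.
Joint ranges: [-3.01, 3.01], [-1.01, 2.22], [0.06, 2.58], [-1.02, 4.17], [0.09, 2.62], [-3.14, 3.14]. Speed limits (rad/s): [2.57, 2.57, 3.14, 3.14, 3.14, 3.14].

## Interface

Orientations are given as a rotation vector (axis times angle).
In Python, from station import ctrl gives the robot as it stands.
- The arm moves only by the tool drive_tool, never from a script. Its argument "moves" is one flat list of numbers, 7 for each row, row after row: the turn, a rotation vector about the world's x, y, z in degrees, then the shift along the world's x, y, z in m, then the closure, from 0 (fully open) to 1 (shut). A call has exactly 5 rows; each row shifts and turns the commanded pose from where the row before left it; what a row does not reach is not made up. A row lasts 1/8 s, in which the tool goes at most 62.5 mm and 10.7 degrees, less where a joint would pass 70% of its speed; a pose out of reach is approached as far as the arm can. A call is refused whole if a number of a shift passes 0.0625 or a number of a turn 10.7, either way. A call with a gripper value outside its range is refused whole. The fingers move at their own pace and stop on an object; "newtons" is the grip in N (left out, the last holds). Time passes only in rows, so rows that do not move let the fingers close, or fill a call up. It gives the time, the measured TCP pose, the force and the opening at its end, in the units of the state.
- ctrl.get_obs(): the state, without advancing time (a new reading comes with each control period).
- ctrl.get_image(name): name is "side" or "top"; returns the picture (480x640x3 uint8, red, green, blue); there is no depth.
- ctrl.get_calibration(name): a dict with "fx", "fy", "cx", "cy" (pixels), "k1" (the pictures are not rectified: a ray, as slopes to the right and down, at radius r is drawn at 1 + k1 r^2 times it, then the intrinsics apply), "rvec" (rotation vector, rad) and "tvec" (3), from world to camera coordinates, as OpenCV has them. Camera axes: x right, y down, z forward; pixel columns grow to the right and rows downward; lengths in m; the calibration is good to about 2 mm. A picture is of the moment at which its call begins. get_calibration takes no time and is no camera call.
- ctrl.finish_job(): hands the job in, once; it reports no verdict.
The state is a dict: "t": time; "q": joint angles; "dq": joint speeds; "effort": joint torques, N m; "tool_pos": TCP position; "tool_rot": TCP orientation; "contact_force": force on the tool from outside, world axes, zero at the start; "wrist_torque": the same for the moment, N m; "opening": finger opening in m.
Only numpy, scipy, OpenCV 4.12 (cv2) and the standard library are available. Lean on these libraries where they do the work, as an engineer would, in place of code of your own. Each camera call takes 0.05 s, during which the arm holds its last target.

## Task

The tasting table has been laid wrongly: the red half bottle is standing in the terracotta cooler, the candle on the bottle coaster and the re-corked white half bottle on the candle's saucer. Put them right, so that the red stands inside the coaster, the white inside the cooler and the candle in the middle of the saucer; the empty cork mat is there to park something on meanwhile. Keep the bottles upright, set them down rather than drop them, and leave the poured glass of wine standing where it is.

Things in the scene. Friction and masses are not known exactly. Their poses are not given: they have to be found in the camera images.
- red_bottle: Sealed half bottle of red wine, dark, capsule over its mouth; 241 mm tall, body 59 mm across to 140 mm, shoulders, neck 27 mm across from 190 to 240 mm above its foot (grip it there from above). 0.7 kg. In the cooler at the start, at the front of the table like all listed things (bottles at the back are not meant). Origin: centre of its foot, z up; any yaw.
- white_bottle: Opened half bottle of white wine, pale clear glass, its cork standing out of the mouth; 268 mm tall with the cork, body 59 mm across to 140 mm, shoulders, neck 27 mm across from 190 to 240 mm above its foot (grip it there from above), cork 20 mm across above that. 0.4 kg. On the saucer at the start. Origin: centre of its foot, z up; any yaw.
- candle: Unlit white pillar candle with runs of wax, 66 mm tall, round, 57 mm across to grip in any direction (thin runs of wax make it look up to 62 mm along its x axis). 0.1 kg. Stands on the coaster at the start (another candle on a saucer, far back behind the large bottles, is not meant). Origin: centre of its foot, z up; any yaw.
- wine_cooler: Low round terracotta wine cooler with a thicker rim, fixed to the table: 85 mm high, 106 mm across at the rim, straight inside, about 80 mm across; the inner floor is 8 mm above its foot. Origin: centre of its foot on the table, z up. The white bottle belongs in it.
- bottle_coaster: Turned dark-wood bottle coaster, a round dish fixed to the table: 96 mm across, rim 16 mm high, inside about 82 mm across, inner floor 5 mm above its foot. Origin: centre of its foot on the table, z up. The red bottle belongs in it.
- saucer: Flat terracotta saucer, fixed to the table, 120 mm across, thin rim 14 mm high, standing surface 4 mm above its foot. Origin: centre of its foot on the table, z up. The candle belongs on its middle.
- cork_mat: Plain round cork mat, fixed to the table, 110 mm across, 6 mm thick, empty at the start: a clear place to park one thing. Origin: centre of its underside on the table, z up. Nothing need be left on it.
- poured_glass: Stemmed glass with red wine in it, 88 mm across, 235 mm tall, loose, at the left behind the places; to be left alone. Between the four places lie only low things (corks, a foil cutter, a drip ring, under 25 mm high); all other tall things stand at the back and outer sides of the table. Origin: centre of its foot, z up.
Things that resemble listed ones, but are neither listed nor needed, are in the scene too. What is shaped like the candle but pink is not meant.

How it is judged:
At the end, for the whole second after the job is handed in: Red on the coaster's inner floor, white on the cooler's inner floor, candle on the saucer: each centre within 15 mm of its place's centre, down within 4 mm, upright within 0.08 rad, released and at rest; the poured glass still stands (horizontal distance between red_bottle and bottle_coaster below 0.015 m and z of red_bottle in the frame of bottle_coaster between 0.001 and 0.009 m and angle between each of red_bottle, white_bottle, candle's own z axis and vertical below 0.08 rad and linear speed of each of red_bottle, white_bottle, candle below 0.02 m/s and angular speed of each of red_bottle, white_bottle, candle below 0.1 rad/s and horizontal distance between white_bottle and wine_cooler below 0.015 m and z of white_bottle in the frame of wine_cooler between 0.004 and 0.012 m and horizontal distance between candle and saucer below 0.015 m and z of candle in the frame of saucer between 0 and 0.008 m and angle between poured_glass's own z axis and vertical below 0.1 rad); the robot touches nothing.
It fails at once if a bottle was tipped over (more than 0.6 rad from upright) (angle between any of red_bottle, white_bottle's own z axis and vertical above 0.6 rad).
It fails at once if a bottle was dropped (falling faster than 0.6 m/s, about 3 cm or more, out of the fingers) ((linear speed of red_bottle above 0.6 m/s and contact force between red_bottle and the fingers below 0.1 N) or (linear speed of white_bottle above 0.6 m/s and contact force between white_bottle and the fingers below 0.1 N)).
It fails at once if the poured glass was knocked (moved more than 30 mm or tipped) (distance of poured_glass from where it was at the start of the episode above 0.03 m or angle between poured_glass's own z axis and vertical above 0.3 rad).
It also fails if it takes over 112 s, if anything falls off the work surface, if the arm or the gripper's body presses on something with over 40 N, if the wrist force passes 120 N, or if a joint passes its speed limit or range.

## Working session

There is one attempt and no reset: what is moved stays moved. The work goes in short steps, Python scripts to look and compute and a tool call to move; the robot and the scene stay as the last step left them, time stands still between calls to the robot, and variables do not carry over. Pictures are saved under pics/ and viewed, and the job is handed in when it is done.

Besides the shell and the picture viewer there is one more tool, called after "Emit:" as name(argument=value, ...), one argument or row to a line, values as JSON. drive_tool: Moves the arm, as the interface text tells. Its arguments: {"type":"object","properties":{"moves":{"type":"array","items":{"type":"number"}},"newtons":{"type":"number"}},"required":["moves"]}

```bash
mkdir -p pics; cat > h.py <<'E'
from station import ctrl
import cv2, numpy as np
def snap(n,f):
    im=ctrl.get_image(n); cv2.imwrite(f,im[:,:,::-1]); return im
def ray(n,u,v):
    c=ctrl.get_calibration(n); R=cv2.Rodrigues(np.array(c['rvec'],float))[0]; t=np.array(c['tvec'],float)
    xd=(u-c['cx'])/c['fx']; yd=(v-c['cy'])/c['fy']
    x,y=xd,yd
    for _ in range(30):
        s=1+c['k1']*(x*x+y*y); x,y=xd/s,yd/s
    return -R.T@t, R.T@np.array([x,y,1.])
def onz(n,u,v,z):
    o,d=ray(n,u,v); return o+d*(z-o[2])/d[2]
def proj(n,P):
    c=ctrl.get_calibration(n); R=cv2.Rodrigues(np.array(c['rvec'],float))[0]
    p=R@np.array(P,float)+np.array(c['tvec'],float).ravel(); x,y=p[0]/p[2],p[1]/p[2]
    s=1+c['k1']*(x*x+y*y); return c['cx']+c['fx']*x*s, c['cy']+c['fy']*y*s
E
python3 - <<'E'
from h import *
snap('top','pics/t0.png');snap('side','pics/s0.png')
for n in('top','side'):
    print(n,ray(n,320,240),ctrl.get_calibration(n))
print(ctrl.get_obs())
E
```

```text
top (array([0.40316552, 0.02270652, 0.99237817]), array([ 0.22647734, -0.01564911, -0.97391524])) {'fx': 554.4402726471283, 'fy': 554.4402726471283, 'cx': 316.8524802135067, 'cy': 237.81362466705914, 'k1': -0.157658677579812, 'rvec': array([ 2.04451787, -2.1536803 ,  0.25007474]), 'tvec': array([0.04534678, 0.61965206, 0.87283873])}
side (array([0.42562518, 0.67125624, 0.78378822]), array([ 0.19568534, -0.62645449, -0.7546745 ])) {'fx': 527.3142225320089, 'fy': 527.3142225320089, 'cx': 327.31546146058304, 'cy': 235.30983359187272, 'k1': -0.10295851113759778, 'rvec': array([ 0.39262485, -2.81951694,  1.06780817]), 'tvec': array([0.5959755 , 0.12228817, 0.93590838])}
{'t': 0.1, 'q': array([ 1.14400513e+00,  5.32788533e-02,  1.61415831e+00, -1.02589748e-05,
        1.47599556e+00, -1.19008690e-01]), 'dq': array([-0.00113087, -0.00198865, -0.00170281, -0.00065024,  0.00078571,
        0.00122847]), 'effort': array([-4.15157956e-04, -3.94904888e+01, -3.71362782e+01, -1.94826493e-04,
        3.88652654e-03,  4.32135309e-06]), 'tool_pos': array([0.18909774, 0.59507472, 0.20849246]), 'tool_rot': array([-4.81481392e-01, -3.10398425e+00,  2.78729125e-03]), 'contact_force': array([-0.16286607, -0.14574311, -0.05443362]), 'wrist_torque': array([ 0.01557126, -0.0045064 , -0.0472012 ]), 'opening': 0.08503772352946179}
```

View pics/t0.png

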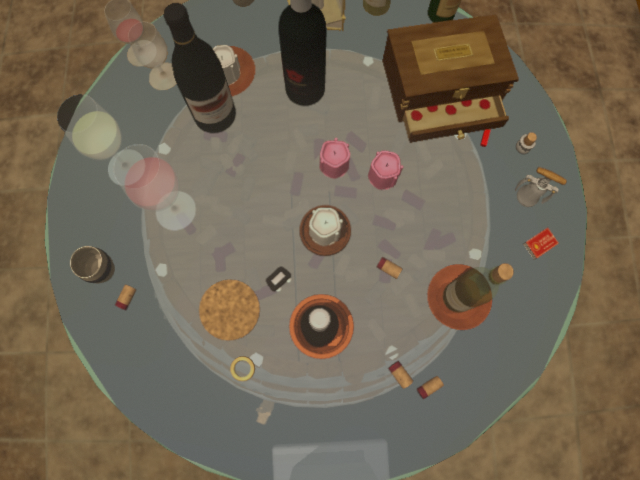

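View pics/s0.png

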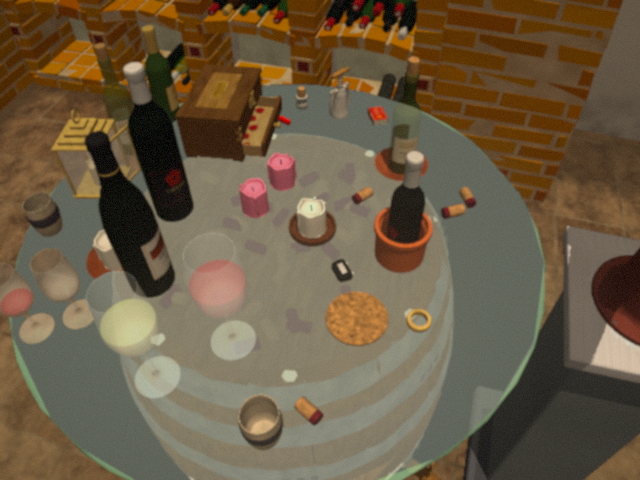

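Top view: the red bottle (capsule at 319,318) is in the cooler (322,326). The candle (325,226) is on the dark coaster, the white bottle (foot about 461,296, cork 505,272) is on the saucer, and the mat (230,309) is empty. The poured glass has its foot at (176,210).

Candle candidates: white (325,226), white at the back (225,65) and pink (335,158)/(385,170). The one on the dark coaster at the front fits. Bottle candidates: the front pair, versus large dark ones at the back (205,90)/(303,60). The front pair fits. Next I measure and check an enlarged crop.

```bash
cat > m.py <<'E'
from h import *
def mask(im,what):
    h=cv2.cvtColor(im,cv2.COLOR_RGB2HSV); H,S,V=[h[:,:,i].astype(int) for i in range(3)]
    return h
im=cv2.imread('pics/t0.png')[:,:,::-1].copy()
h=cv2.cvtColor(im,cv2.COLOR_RGB2HSV)
for n,(u,v) in dict(rim=(295,340),sauc=(440,310),mat=(230,309),coast=(325,250),coastL=(305,235),cloth=(270,240),candle=(325,222),cap=(319,318),cork=(505,272)).items(): print(n,h[v,u])
cv2.imwrite('pics/c0.png',cv2.resize(im[190:400,180:520,::-1],None,fx=2.3,fy=2.3,interpolation=cv2.INTER_CUBIC))
E
python3 m.py
python3 - <<'E'
import cv2
s=cv2.imread('pics/s0.png');cv2.imwrite('pics/c1.png',cv2.resize(s[40:350,200:500],None,fx=1.9,fy=1.9,interpolation=cv2.INTER_CUBIC))
E
```

```text
rim [ 11 167 189]
sauc [  9 162 126]
mat [ 16 146 166]
coast [ 11 140 109]
coastL [ 12 142 108]
cloth [ 20  43 135]
candle [ 34  39 143]
cap [ 22  36 191]
cork [ 15 137 167]
```

View pics/c0.png

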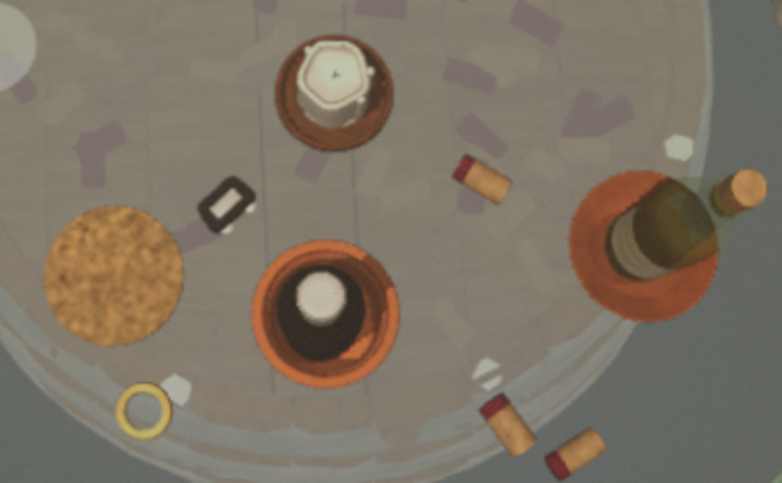

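View pics/c1.png

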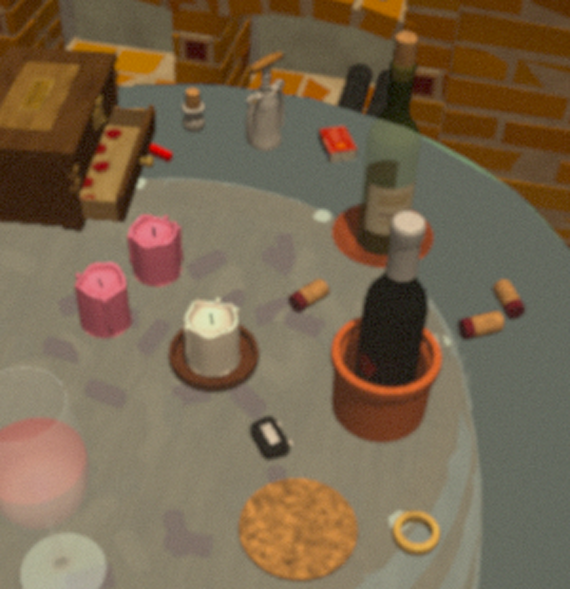

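The crops confirm the targets: dark bottle with a capsule in the rimmed cooler, pale bottle with a cork on the flat saucer, white candle in the dark coaster. Next I fit circles on planes.

```bash
cat > m2.py <<'E'
from h import *
from scipy.optimize import least_squares
def fit(n,im,box,z,smin,R):
    h=cv2.cvtColor(im,cv2.COLOR_RGB2HSV); u0,v0,u1,v1=box
    m=np.zeros(im.shape[:2],np.uint8)
    m[v0:v1,u0:u1]=((h[:,:,1]>smin)&((h[:,:,0]<22)))[v0:v1,u0:u1]*255
    m=cv2.morphologyEx(m,cv2.MORPH_OPEN,np.ones((3,3)))
    cs,_=cv2.findContours(m,cv2.RETR_EXTERNAL,cv2.CHAIN_APPROX_NONE)
    c=cv2.convexHull(max(cs,key=cv2.contourArea))[:,0,:]
    hull=np.array(c,float)
    # densify
    c=max(cs,key=cv2.contourArea)[:,0,:]; c=np.array([p for p in c if abs(cv2.pointPolygonTest(hull.astype(np.float32),(float(p[0]),float(p[1])),True))<1.5])
    P=np.array([onz(n,u,v,z)[:2] for u,v in c])
    f=least_squares(lambda p:np.hypot(*(P-p[:2]).T)-p[2],[*P.mean(0),R],loss='soft_l1',f_scale=.002)
    return f.x.round(4),len(c)
B=dict(top=dict(cooler=(280,285,365,370),coaster=(290,195,362,265),saucer=(420,255,500,335),mat=(190,270,268,348)),
 side=dict(cooler=(368,195,440,250),coaster=(280,195,345,250),saucer=(370,145,432,182),mat=(320,285,395,350)))
Z=dict(cooler=(.085,.053),coaster=(.016,.048),saucer=(.014,.06),mat=(.006,.055))
if __name__=='__main__':
  for n in('top','side'):
    im=cv2.imread(f'pics/{n[0]}0.png')[:,:,::-1].copy()
    for k in Z: print(n,k,fit(n,im,B[n][k],Z[k][0],95,Z[k][1]),Z[k][1])
  def two(a,b):
    o1,d1=ray('top',*a);o2,d2=ray('side',*b)
    s=np.linalg.lstsq(np.c_[d1,-d2],o2-o1,rcond=None)[0]
    p,q=o1+s[0]*d1,o2+s[1]*d2; return ((p+q)/2).round(4),np.linalg.norm(p-q).round(4)
  print('redtop',two((319.5,317.5),(414.5,159)),onz('top',319.5,317.5,.249),onz('side',414.5,159,.249))
  print('cork',two((505,271.5),(413,61.5)),onz('top',505,271.5,.272),onz('side',413,61.5,.272))
  print('candle',two((325,222),(312,203.5)),onz('top',325,222,.071),onz('side',312,203.5,.071))
  print('glassfoot',onz('top',176,210.5,.003),onz('side',233,340,.003))
E
python3 m2.py
```

```text
top cooler (array([0.4709, 0.0142, 0.0519]), 180) 0.053
top coaster (array([ 0.6481, -0.0027,  0.0454]), 113) 0.048
top saucer (array([ 0.5142, -0.2371,  0.0586]), 164) 0.06
top mat (array([0.5142, 0.1763, 0.0536]), 168) 0.055
side cooler (array([0.4734, 0.0223, 0.055 ]), 132) 0.053
side coaster (array([0.6501, 0.0032, 0.047 ]), 93) 0.048
side saucer (array([ 0.5288, -0.2308,  0.0495]), 76) 0.06
side mat (array([0.5161, 0.1785, 0.0549]), 167) 0.055
redtop (array([0.4705, 0.017 , 0.241 ]), np.float64(0.0001)) [0.46983085 0.01706089 0.249     ] [0.46980831 0.02662065 0.249     ]
cork (array([ 0.5167, -0.2373,  0.2641]), np.float64(0.0022)) [ 0.51435157 -0.23444751  0.272     ] [ 0.51644901 -0.22376678  0.272     ]
candle (array([ 0.6493, -0.0023,  0.0734]), np.float64(0.0023)) [ 0.64871757 -0.0023732   0.071     ] [ 0.65128219 -0.00478372  0.071     ]
glassfoot [0.70407107 0.27365809 0.003     ] [0.70640649 0.27849987 0.003     ]
```

Emit:
drive_tool(
  moves=[0,0,0,0,0,0.06,0,0,0,0,0.01,-0.01,0.055,0,0,0,0,0.035,-0.045,0,0,0,0,0,0.035,-0.045,0,0,0,0,0,0.035,-0.045,0,0],
  newtons=40,
)

```text
t: 0.72
tool_pos: [0.305, 0.4491, 0.3242]
tool_rot: [-0.481, -3.105, 0.001]
contact_force: [0.5, -0.1, -0.0]
opening: 0.0852
```

Emit:
drive_tool(
  moves=[0,0,0,0.035,-0.045,0,0,0,0,0,0.035,-0.045,0,0,0,0,0,0.035,-0.045,0,0,0,0,0,0.035,-0.045,0,0,0,0,0,0.035,-0.045,0,0],
)

```text
t: 1.35
tool_pos: [0.48, 0.2239, 0.3241]
tool_rot: [-0.482, -3.104, 0.0]
contact_force: [-0.9, 0.5, 1.0]
opening: 0.0855
```

```bash
python3 - <<'E'
from h import *
from scipy.spatial.transform import Rotation as R
o=ctrl.get_obs(); print(o['q'],o['tool_pos'],R.from_rotvec(o['tool_rot']).as_matrix().round(3),o['t'])
E
```

```text
[ 2.95888073e-01 -2.17697763e-01  1.67990810e+00  1.41689247e-04
  1.67984239e+00 -9.67089139e-01] [0.48000689 0.22393895 0.324096  ] [[-0.953  0.303 -0.   ]
 [ 0.303  0.953  0.   ]
 [ 0.    -0.    -1.   ]] 1.35
```

Emit:
drive_tool(
  moves=[0,0,0,0.034,-0.045,0,0,0,0,0,0.034,-0.045,0,0,0,0,0,0.034,-0.045,0,0,0,0,0,0.034,-0.045,-0.02,0,0,0,0,0.033,-0.046,-0.025,0],
)

```text
t: 1.98
tool_pos: [0.6495, -0.002, 0.2794]
tool_rot: [0.482, 3.103, 0.0]
contact_force: [-0.1, 0.7, 0.3]
opening: 0.0851
```

Emit:
drive_tool(
  moves=[0,0,0,0,0,-0.05,0,0,0,0,0,0,-0.05,0,0,0,0,0,0,-0.03,0,0,0,0,0,0,0,0,0,0,0,0,0,0,0],
)

```text
t: 2.6
tool_pos: [0.6492, -0.0004, 0.1512]
tool_rot: [0.481, 3.102, 0.0]
contact_force: [0.3, 0.1, 0.6]
opening: 0.0854
```

```bash
python3 - <<'E'
from h import *
snap('side','pics/s1.png');snap('top','pics/t1.png'); print(ctrl.get_obs()['tool_pos'])
E
```

```text
[ 6.49813930e-01 -4.55264469e-04  1.52392219e-01]
```

View pics/s1.png

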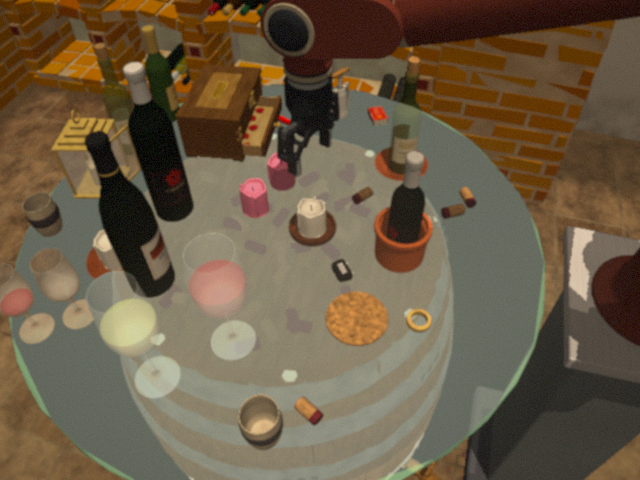

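View pics/t1.png

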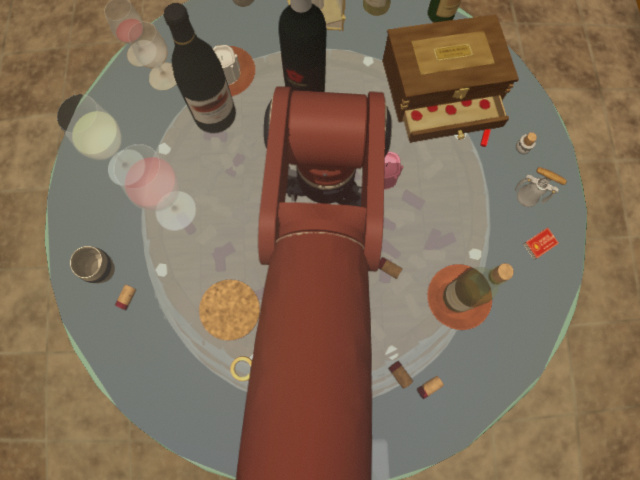

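Both views: fingers are over the candle (side view, tips near 292,165) and the forearm is high. I'll check how far it clears the red bottle before going down.

```bash
python3 - <<'E'
from h import *
for z in (.15,.2,.25,.3,.35,.4,.45): print(z,proj('side',(.65,0,z)),'mid r bottle',proj('side',(.47,.017,z)))
E
```

```text
0.15 (np.float64(310.81721961931675), np.float64(174.27330345508244)) mid r bottle (np.float64(408.5043940935918), np.float64(199.95037845077792))
0.2 (np.float64(310.06246830024236), np.float64(152.58596613584652)) mid r bottle (np.float64(411.8520884491229), np.float64(178.25389727418107))
0.25 (np.float64(309.2519540157881), np.float64(129.12919625039672)) mid r bottle (np.float64(415.4598129231464), np.float64(154.66794641940552))
0.3 (np.float64(308.38065985620443), np.float64(103.71188355452455)) mid r bottle (np.float64(419.3525245731696), np.float64(128.97033116982877))
0.35 (np.float64(307.44336948718916), np.float64(76.12335460710258)) mid r bottle (np.float64(423.55638967886455), np.float64(100.91220587926404))
0.4 (np.float64(306.43487997963626), np.float64(46.134728793049106)) mid r bottle (np.float64(428.09769895290776), np.float64(70.21824519812395))
0.45 (np.float64(305.3503909284072), np.float64(13.503398430599589)) mid r bottle (np.float64(433.00079597101853), np.float64(36.59023591422823))
```

Emit:
drive_tool(
  moves=[0,0,0,0,-0.002,-0.045,0,0,0,0,0,0,-0.045,0,0,0,0,0,0,-0.02,0,0,0,0,0,0,-0.014,0,0,0,0,0,0,0,0],
)

```text
t: 3.32
tool_pos: [0.6487, -0.0024, 0.026]
tool_rot: [0.481, 3.104, 0.0]
contact_force: [-0.9, -0.1, 0.1]
opening: 0.0852
```

Emit:
drive_tool(
  moves=[0,0,0,0,0,0,1,0,0,0,0,0,0,1,0,0,0,0,0,0,1,0,0,0,0,0,0,1,0,0,0,0,0,0,1],
  newtons=30,
)

```text
t: 3.95
tool_pos: [0.65, -0.0025, 0.0277]
tool_rot: [0.481, 3.101, 0.0]
contact_force: [-0.0, 1.2, 5.9]
opening: 0.0555
```

Emit:
drive_tool(
  moves=[0,0,0,0,0,0.02,1,0,0,0,0,0,0.05,1,0,0,0,-0.02,0.03,0.03,1,0,0,0,-0.03,0.04,0,1,0,0,0,-0.03,0.04,0,1],
)

```text
t: 4.58
tool_pos: [0.5676, 0.1084, 0.127]
tool_rot: [0.483, 3.103, 0.001]
contact_force: [-0.1, 0.1, -1.3]
opening: 0.0557
```

Emit:
drive_tool(
  moves=[0,0,0,-0.03,0.04,0,1,0,0,0,-0.025,0.03,0,1,0,0,0,0,0,-0.05,1,0,0,0,0,0,-0.02,1,0,0,0,0,0,0,1],
)

```text
t: 5.2
tool_pos: [0.5117, 0.177, 0.0538]
tool_rot: [-0.482, -3.1, 0.003]
contact_force: [0.3, 1.0, -1.5]
opening: 0.0558
```

```bash
python3 - <<'E'
from h import *
snap('side','pics/s2.png');o=ctrl.get_obs(); print(o['tool_pos'],o['opening'],o['contact_force'])
E
```

```text
[0.5133365  0.17717293 0.05559808] 0.055738991109466396 [ 0.6528671   0.18996748 -1.36174707]
```

View pics/s2.png

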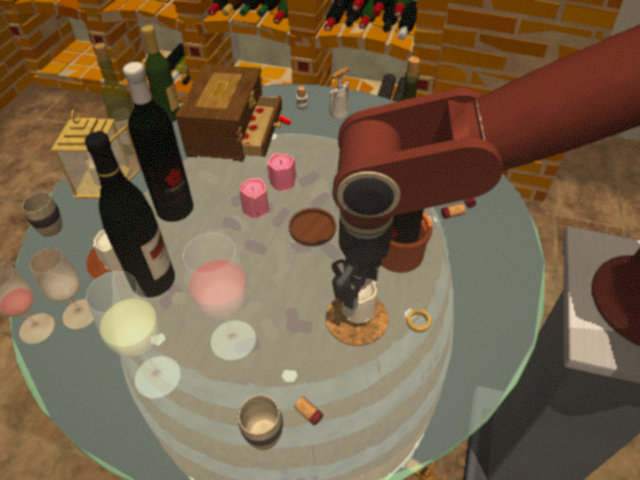

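The candle hangs over the mat (358,305) and the coaster (312,226) is empty. I'll lower it and release.

Emit:
drive_tool(
  moves=[0,0,0,0.001,0,-0.015,1,0,0,0,0,0,-0.007,1,0,0,0,0,0,-0.0045,1,0,0,0,0,0,0,1,0,0,0,0,0,0,0.5],
)

```text
t: 5.88
tool_pos: [0.5145, 0.1776, 0.0292]
tool_rot: [0.482, 3.104, 0.0]
contact_force: [0.4, 0.5, -1.2]
opening: 0.0558
```

Emit:
drive_tool(
  moves=[0,0,0,0,0,0,0,0,0,0,0,0,0,0,0,0,0,0,0,0,0,0,0,0,0,0,0.03,0,0,0,0,0,0,0.05,0],
)

```text
t: 6.5
tool_pos: [0.5124, 0.1772, 0.1077]
tool_rot: [-0.481, -3.1, 0.003]
contact_force: [0.3, -0.6, -0.0]
opening: 0.0857
```

Emit:
drive_tool(
  moves=[0,0,0,0,0,0.06,0,0,0,0,0,0,0.06,0,0,0,0,0,0,0.06,0,0,0,0,-0.03,0.05,0.02,0,0,0,0,-0.03,0.05,0,0],
)

```text
t: 7.12
tool_pos: [0.455, 0.2787, 0.3128]
tool_rot: [0.484, 3.099, 0.005]
contact_force: [-0.3, 0.4, -0.5]
opening: 0.0853
```

Emit:
drive_tool(
  moves=[0,0,0,-0.03,0.05,0,0,0,0,0,-0.03,0.05,0,0,0,0,0,-0.03,0.05,0,0,0,0,0,-0.02,0.05,0,0,0,0,0,0,0,0,0],
)

```text
t: 7.75
tool_pos: [0.3424, 0.48, 0.3086]
tool_rot: [-0.474, -3.105, 0.001]
contact_force: [0.0, 0.1, -0.6]
opening: 0.0855
```

```bash
python3 - <<'E'
from h import *
snap('top','pics/t3.png');snap('side','pics/s3.png');o=ctrl.get_obs(); print(o['tool_pos'],o['t'])
E
```

```text
[0.34410384 0.47766814 0.30885774] 7.85
```

View pics/t3.png

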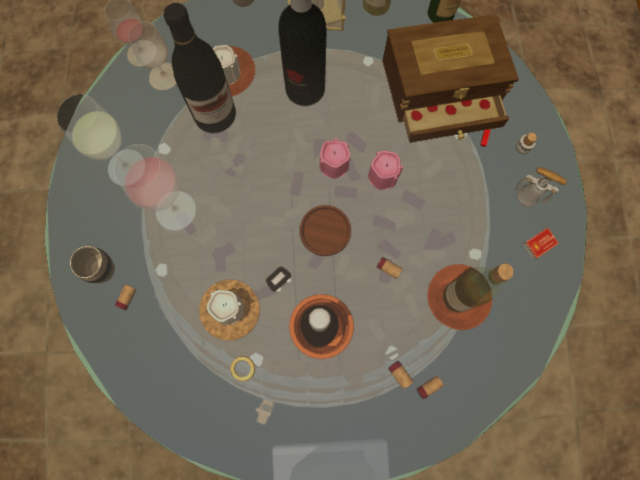

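View pics/s3.png

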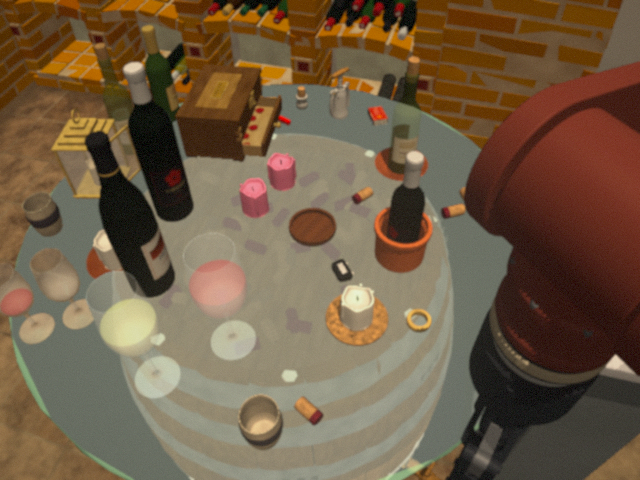

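The candle now stands on the mat (224,306) and the coaster (325,231) is free. I'll re-measure the coaster.

```bash
python3 - <<'E'
from m2 import *
for n in('top','side'):
    im=cv2.imread(f'pics/{n[0]}3.png')[:,:,::-1].copy()
    print(n,fit(n,im,B[n]['coaster'],.016,95,.048),fit(n,im,B[n]['coaster'],.016,75,.048))
h=cv2.cvtColor(cv2.imread('pics/t3.png'),cv2.COLOR_BGR2HSV)
m=np.zeros((480,640),np.uint8);m[300:340,300:340]=((h[:,:,2]>140)&(h[:,:,1]<90))[300:340,300:340]
n,l,s,c=cv2.connectedComponentsWithStats(m);i=1+s[1:,4].argmax();print(s[i],c[i])
E
```

```text
top (array([ 0.6488, -0.0028,  0.046 ]), 141) (array([ 0.649 , -0.0029,  0.0466]), 145)
side (array([0.6506, 0.0019, 0.0481]), 120) (array([0.6505, 0.0018, 0.0492]), 125)
[310 309  20  20 322] [319.14285714 318.53726708]
```

Emit:
drive_tool(
  moves=[0,0,0,0.01,-0.04,0.02,0,0,0,0,0.015,-0.055,0,0,0,0,0,0.015,-0.055,0,0,0,0,0,0.015,-0.055,0,0,0,0,0,0.015,-0.055,0,0],
)

```text
t: 8.48
tool_pos: [0.4147, 0.2145, 0.3293]
tool_rot: [0.485, 3.103, 0.0]
contact_force: [1.1, -0.5, 0.4]
opening: 0.0856
```

Emit:
drive_tool(
  moves=[0,0,0,0.015,-0.055,0,0,0,0,0,0.015,-0.055,0,0,0,0,0,0.015,-0.05,0,0,0,0,0,0.01,-0.04,0,0,0,0,0,0,0,0,0],
)

```text
t: 9.1
tool_pos: [0.4692, 0.0142, 0.329]
tool_rot: [-0.492, -3.103, 0.001]
contact_force: [-0.4, 0.7, -0.5]
opening: 0.0854
```

Emit:
drive_tool(
  moves=[0,0,0,0.001,0.003,-0.05,0,0,0,0,0,0,-0.04,0,0,0,0,0,0,-0.025,0,0,0,0,0,0,-0.009,0,0,0,0,0,0,0,0],
)

```text
t: 9.72
tool_pos: [0.4702, 0.0207, 0.2053]
tool_rot: [0.482, 3.104, 0.0]
contact_force: [-0.4, 0.6, 1.4]
opening: 0.0854
```

```bash
python3 - <<'E'
from h import *
snap('side','pics/s4.png');o=ctrl.get_obs(); print(o['tool_pos'],o['contact_force'])
E
```

```text
[0.47075099 0.02064051 0.20628521] [-0.56379399 -0.45424849 -0.08391154]
```

View pics/s4.png

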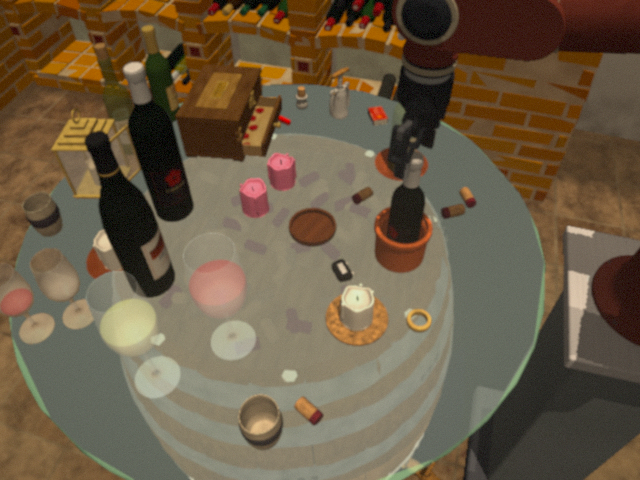

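```bash
python3 - <<'E'
import cv2
s=cv2.imread('pics/s4.png');cv2.imwrite('pics/c4.png',cv2.resize(s[80:280,350:480],None,fx=3,fy=3,interpolation=cv2.INTER_CUBIC))
from h import *
o=ctrl.get_obs()
print(proj('side',(.4707,.0206,.206)),proj('side',(.483,.061,.222)),proj('side',(.458,-.02,.222)))
E
```

```text
(np.float64(411.4750821875727), np.float64(176.8755862422249)) (np.float64(400.4705393816215), np.float64(184.55771667809557)) (np.float64(424.2800403930395), np.float64(155.22291365057458))
```

View pics/c4.png

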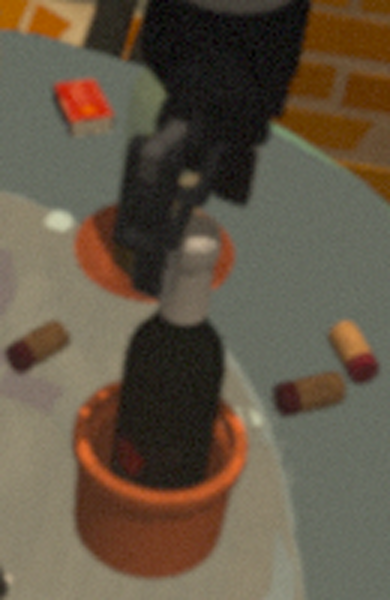

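```bash
python3 - <<'E'
import cv2,numpy as np
s=cv2.imread('pics/s4.png')[120:200,375:455]; s=(255*(s/255.)**.45).astype('uint8')
o=cv2.resize(s,None,fx=7,fy=7,interpolation=cv2.INTER_CUBIC); cv2.imwrite('pics/c5.png',o)
E
```

```text
(no output)
```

View pics/c5.png

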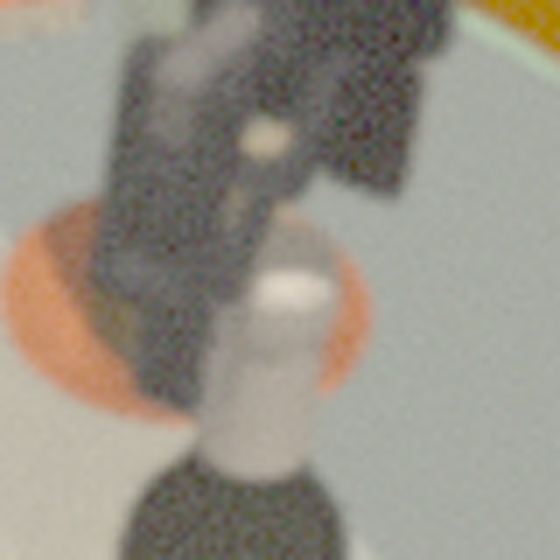

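Gripper straddles the neck: near tip (399,177), far tip (430,148), cap top (418,156). The tips look about 15 mm higher than the kinematics say, so I'll go 10 mm lower, which is safe either way, and close.

Emit:
drive_tool(
  moves=[0,0,0,0,-0.003,-0.01,0,0,0,0,0,0,0,0.5,0,0,0,0,0,0,1,0,0,0,0,0,0,1,0,0,0,0,0,0,1],
  newtons=60,
)

```text
t: 10.4
tool_pos: [0.4706, 0.0174, 0.1956]
tool_rot: [0.481, 3.104, -0.001]
contact_force: [-0.5, -0.1, 1.4]
opening: 0.0256
```

Emit:
drive_tool(
  moves=[0,0,0,0,0,0,1,0,0,0,0,0,0,1,0,0,0,0,0,0,1,0,0,0,0,0,0,1,0,0,0,0,0,0.01,1],
)

```text
t: 11.02
tool_pos: [0.4683, 0.0181, 0.2022]
tool_rot: [-0.48, -3.098, -0.001]
contact_force: [-1.3, 0.5, -7.9]
opening: 0.0254
```

```bash
python3 - <<'E'
from h import *
im=snap('side','pics/s5.png');o=ctrl.get_obs(); print(o['tool_pos'],o['contact_force'],o['opening'])
s=im[80:280,350:480,::-1]; s=(255*(s/255.)**.6).astype('uint8')
cv2.imwrite('pics/c6.png',cv2.resize(s,None,fx=3,fy=3,interpolation=cv2.INTER_CUBIC))
E
```

```text
[0.46909982 0.01801641 0.20404724] [ 0.04657731 -0.40904183 -5.56734333] 0.025443950571915466
```

View pics/c6.png

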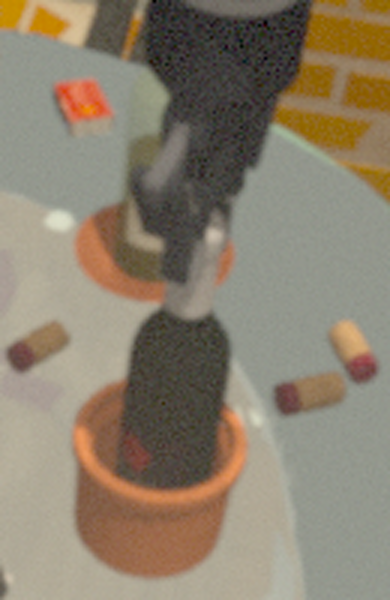

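Emit:
drive_tool(
  moves=[0,0,0,0,0,0.03,1,0,0,0,0,0,0.04,1,0,0,0,0,0,0.03,1,0,0,0,0,0,0,1,0,0,0,0.02,-0.002,0,1],
)

```text
t: 11.7
tool_pos: [0.4889, 0.016, 0.3025]
tool_rot: [-0.48, -3.1, -0.0]
contact_force: [0.8, -0.4, -8.5]
opening: 0.0252
```

Emit:
drive_tool(
  moves=[0,0,0,0.035,-0.004,0,1,0,0,0,0.04,-0.004,0,1,0,0,0,0.04,-0.004,0,1,0,0,0,0.03,-0.004,0,1,0,0,0,0.015,-0.001,0,1],
)

```text
t: 12.32
tool_pos: [0.6502, -0.0015, 0.3006]
tool_rot: [-0.481, -3.098, 0.0]
contact_force: [-1.4, -0.2, -7.4]
opening: 0.0258
```

Emit:
drive_tool(
  moves=[0,0,0,0,0,-0.02,1,0,0,0,0,0,-0.03,1,0,0,0,0,0,-0.02,1,0,0,0,0,0,-0.01,1,0,0,0,0,0,0,1],
)

```text
t: 12.95
tool_pos: [0.6495, -0.0013, 0.2241]
tool_rot: [-0.481, -3.103, 0.0]
contact_force: [0.5, 0.3, -7.0]
opening: 0.0252
```

```bash
python3 - <<'E'
from h import *
im=snap('side','pics/s6.png');o=ctrl.get_obs(); print(o['tool_pos'],o['contact_force'],o['opening'])
s=im[80:280,250:400,::-1]; s=(255*(s/255.)**.6).astype('uint8')
cv2.imwrite('pics/c7.png',cv2.resize(s,None,fx=3,fy=3,interpolation=cv2.INTER_CUBIC))
E
```

```text
[ 0.65031449 -0.00135192  0.22558266] [-0.68431052 -0.59767817 -7.5219686 ] 0.02543052478975167
```

View pics/c7.png

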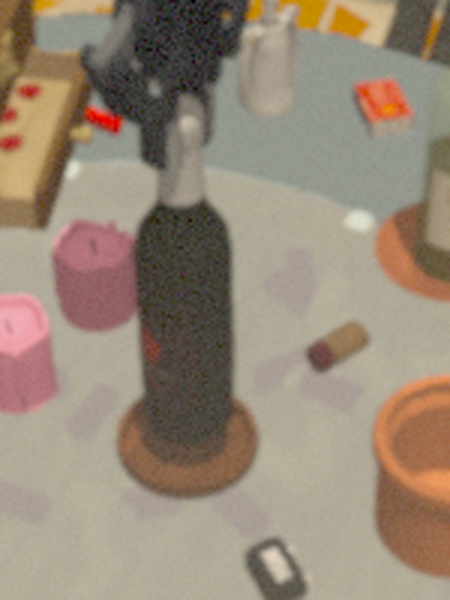

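```bash
python3 - <<'E'
from h import *
c=(.6495,-.0015)
for z in (.037,.095,.177): print(z,proj('side',(*c,z)))
im=cv2.imread('pics/s6.png')
for v in (160,170,180,190,200,210): # body edges by darkness
    g=im[v,280:345].max(1).astype(int); d=np.where(g<55)[0]; print(v,280+d.min(),280+d.max()) if len(d) else None
E
```

```text
0.037 (np.float64(312.8114751100415), np.float64(217.15071401295071))
0.095 (np.float64(312.07980429249955), np.float64(195.80101405644177))
0.177 (np.float64(310.9406510059215), np.float64(162.2825324573286))
160 296 325
170 295 326
180 296 326
190 299 326
200 298 326
210 299 326
```

Emit:
drive_tool(
  moves=[0,0,0,-0.0005,0,-0.012,1,0,0,0,0,0,-0.009,1,0,0,0,0,0,-0.005,1,0,0,0,0,0,-0.003,1,0,0,0,0,0,0,1],
)

```text
t: 13.62
tool_pos: [0.6498, -0.0014, 0.1958]
tool_rot: [-0.481, -3.104, 0.0]
contact_force: [-0.7, -0.0, -7.6]
opening: 0.0259
```

Emit:
drive_tool(
  moves=[0,0,0,0,0,-0.002,1,0,0,0,0,0,-0.001,1,0,0,0,0,0,0,1,0,0,0,0,0,0,1,0,0,0,0,0,0,1],
)

```text
t: 14.25
tool_pos: [0.6499, -0.0014, 0.1932]
tool_rot: [0.482, 3.104, 0.0]
contact_force: [0.8, 0.1, -7.6]
opening: 0.0254
```

Still carrying the full weight, so I'll go slowly to contact.

Emit:
drive_tool(
  moves=[0,0,0,0,0,-0.001,1,0,0,0,0,0,-0.001,1,0,0,0,0,0,0,1,0,0,0,0,0,0,1,0,0,0,0,0,0,1],
)

```text
t: 14.88
tool_pos: [0.6505, -0.0015, 0.1927]
tool_rot: [0.481, 3.102, -0.0]
contact_force: [-2.0, -0.4, 4.3]
opening: 0.0256
```

Emit:
drive_tool(
  moves=[0,0,0,0,0,0,0.6,0,0,0,0,0,0,0.3,0,0,0,0,0,0,0,0,0,0,0,0,0,0,0,0,0,0,0,0.02,0],
)

```text
t: 15.5
tool_pos: [0.6486, -0.0012, 0.2094]
tool_rot: [-0.481, -3.1, 0.0]
contact_force: [0.1, 0.1, -0.6]
opening: 0.0849
```

Emit:
drive_tool(
  moves=[0,0,0,0,0,0.05,0,0,0,0,0,0,0.06,0,0,0,0,-0.02,-0.04,0.02,0,0,0,0,-0.02,-0.05,0,0,0,0,0,-0.03,-0.05,0,0],
)

```text
t: 16.12
tool_pos: [0.5796, -0.1427, 0.3436]
tool_rot: [0.48, 3.101, -0.001]
contact_force: [0.1, 0.1, -0.6]
opening: 0.085
```

```bash
python3 - <<'E'
from h import *
snap('side','pics/s7.png');snap('top','pics/t7.png');o=ctrl.get_obs(); print(o['tool_pos'],o['q'])
E
```

```text
[ 0.578083   -0.14551066  0.34348989] [-0.37051239 -0.06184541  1.50761304 -0.00172846  1.69308708 -1.62788911]
```

View pics/s7.png

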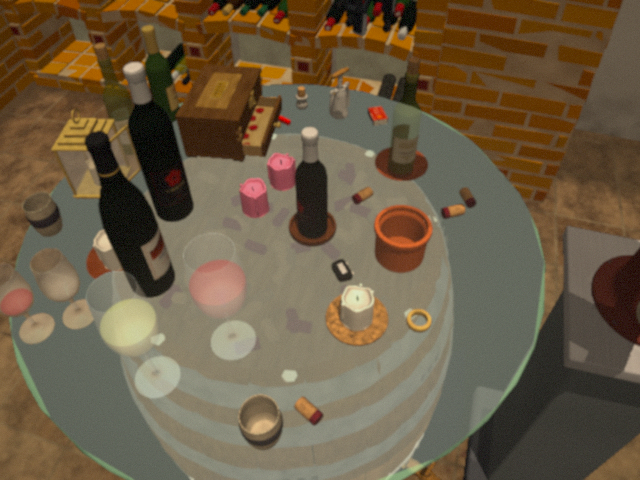

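View pics/t7.png

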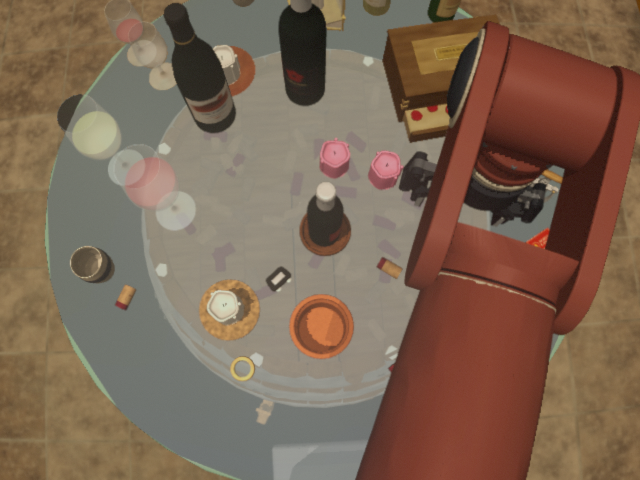

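Red stands inside the coaster (312,225 side; 325,232 top). The cooler is empty and the candle is on the mat. Next is the white bottle.

Emit:
drive_tool(
  moves=[0,0,0,-0.03,-0.04,0,0,0,0,0,-0.033,-0.048,0,0,0,0,0,0,0,-0.03,0,0,0,0,0,0,0,0,0,0,0,0,0,0,0],
)

```text
t: 16.85
tool_pos: [0.5175, -0.2289, 0.3126]
tool_rot: [0.48, 3.103, -0.001]
contact_force: [-0.1, 0.1, -0.1]
opening: 0.0851
```

```bash
python3 - <<'E'
from m2 import *
im=snap('side','pics/s8.png');o=ctrl.get_obs(); print(o['tool_pos'])
s=im[40:220,330:500,::-1]; s=(255*(s/255.)**.5).astype('uint8')
cv2.imwrite('pics/c8.png',cv2.resize(s,None,fx=3.3,fy=3.3,interpolation=cv2.INTER_CUBIC))
im=cv2.imread('pics/t7.png')[:,:,::-1].copy(); print(fit('top',im,B['top']['cooler'],.085,95,.053))
E
```

```text
[ 0.51772464 -0.22897016  0.31297603]
(array([0.471 , 0.0141, 0.0519]), 180)
```

View pics/c8.png

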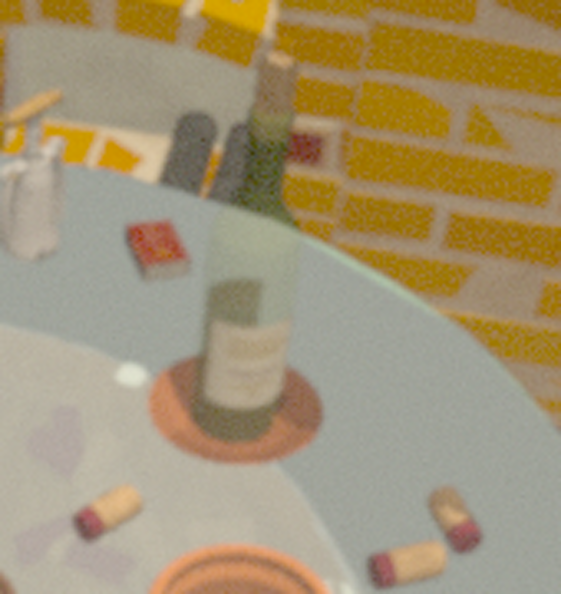

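```bash
python3 - <<'E'
from h import *
print(onz('side',414.8,58.8,.272),onz('top',505,271.5,.272),proj('side',(.515,-.235,.272)),proj('top',(.515,-.235,.272)))
# gripped bottle check: red cap top in t7
im=cv2.imread('pics/t7.png');h=cv2.cvtColor(im,cv2.COLOR_BGR2HSV)
m=np.zeros((480,640),np.uint8);m[178:215,305:345]=((h[:,:,2]>130)&(h[:,:,1]<90))[178:215,305:345]
n,l,s,c=cv2.connectedComponentsWithStats(m);i=1+s[1:,4].argmax();print(s[i],c[i],onz('top',*c[i],.246))
E
```

```text
[ 0.51479796 -0.23454387  0.272     ] [ 0.51435157 -0.23444751  0.272     ] (np.float64(414.73263109968093), np.float64(58.665027398716745)) (np.float64(505.3362656832766), np.float64(271.0005331927058))
[305 178  40  36 887] [324.31792559 189.03833145] [0.65033611 0.00067897 0.246     ]
```

Both views agree on the cork: (0.515, -0.2345).

Emit:
drive_tool(
  moves=[0,0,0,-0.003,-0.0055,0,0,0,0,0,0,0,-0.04,0,0,0,0,0,0,-0.035,0,0,0,0,0,0,-0.02,0,0,0,0,0,0,-0.011,0],
)

```text
t: 17.52
tool_pos: [0.5139, -0.2349, 0.2046]
tool_rot: [-0.481, -3.104, -0.0]
contact_force: [0.1, -0.4, -0.0]
opening: 0.0855
```

```bash
python3 - <<'E'
from m2 import *
im=snap('side','pics/s9.png');o=ctrl.get_obs(); print(o['tool_pos'],o['contact_force'])
s=im[0:180,350:500,::-1]; s=(255*(s/255.)**.5).astype('uint8')
cv2.imwrite('pics/c9.png',cv2.resize(s,None,fx=3.3,fy=3.3,interpolation=cv2.INTER_CUBIC))
E
```

```text
[ 0.51346129 -0.23463244  0.20348329] [-0.1905943  -0.82649737 -1.2785474 ]
```

View pics/c9.png

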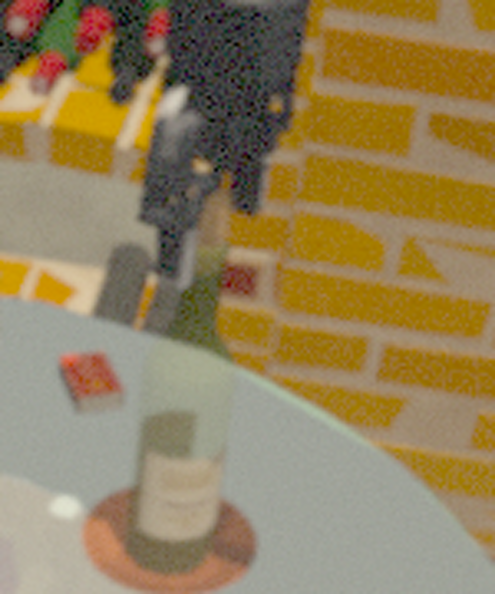

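Fingers straddle the neck, below the cork (near tip at crop 165,325). Closing.

Emit:
drive_tool(
  moves=[0,0,0,0,0,0.002,0.5,0,0,0,0,0,0,1,0,0,0,0,0,0,1,0,0,0,0,0,0,1,0,0,0,0,0,0,1],
  newtons=50,
)

```text
t: 18.2
tool_pos: [0.5144, -0.2354, 0.2084]
tool_rot: [0.481, 3.102, -0.002]
contact_force: [-0.3, -0.9, 4.8]
opening: 0.0251
```

Emit:
drive_tool(
  moves=[0,0,0,0,0,0,1,0,0,0,0,0,0,1,0,0,0,0,0,0,1,0,0,0,0,0,0.01,1,0,0,0,0,0,0.01,1],
)

```text
t: 18.82
tool_pos: [0.513, -0.2343, 0.2259]
tool_rot: [-0.481, -3.102, -0.002]
contact_force: [-0.6, -0.7, -2.7]
opening: 0.0245
```

Emit:
drive_tool(
  moves=[0,0,0,0,0,0.03,1,0,0,0,0,0,0.04,1,0,0,0,0,0,0.025,1,0,0,0,-0.003,0.02,0,1,0,0,0,-0.007,0.035,0,1],
)

```text
t: 19.45
tool_pos: [0.5032, -0.1787, 0.3205]
tool_rot: [-0.483, -3.102, -0.002]
contact_force: [-0.4, 0.3, -3.3]
opening: 0.0245
```

Emit:
drive_tool(
  moves=[0,0,0,-0.007,0.045,0,1,0,0,0,-0.008,0.045,0,1,0,0,0,-0.007,0.045,0,1,0,0,0,-0.007,0.035,0,1,0,0,0,-0.003,0.02,0,1],
)

```text
t: 20.08
tool_pos: [0.47, 0.0128, 0.32]
tool_rot: [-0.477, -3.101, -0.001]
contact_force: [0.0, -0.4, -3.5]
opening: 0.0248
```

Emit:
drive_tool(
  moves=[0,0,0,0,0.004,0,1,0,0,0,0,0,0,1,0,0,0,0,0,0,1,0,0,0,0,0,0,1,0,0,0,0,0,0,1],
)

```text
t: 20.7
tool_pos: [0.4719, 0.0137, 0.3221]
tool_rot: [-0.483, -3.104, 0.0]
contact_force: [0.0, 0.2, -2.9]
opening: 0.025
```

```bash
python3 - <<'E'
from m2 import *
im=snap('side','pics/s10.png');o=ctrl.get_obs(); print(o['tool_pos'],o['contact_force'],o['opening'])
s=im[80:290,340:490,::-1]; s=(255*(s/255.)**.6).astype('uint8')
cv2.imwrite('pics/c10.png',cv2.resize(s,None,fx=2.8,fy=2.8,interpolation=cv2.INTER_CUBIC))
E
```

```text
[0.4719096  0.01375499 0.32209497] [-1.22546292 -0.46155436 -3.06953838] 0.024590963488093847
```

View pics/c10.png

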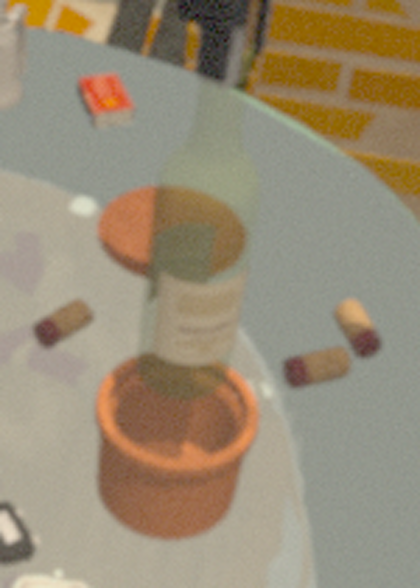

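```bash
python3 - <<'E'
from h import *
print(proj('side',(.4719,.0138,.1185)),proj('side',(.471,.0141,.085)),proj('side',(.4719,.0138,.25)))
E
```

```text
(np.float64(405.7758989389316), np.float64(211.26584205935333)) (np.float64(404.24670149703877), np.float64(224.4027006138087)) (np.float64(414.600313105695), np.float64(153.1954602555162))
```

Emit:
drive_tool(
  moves=[0,0,0,-0.001,0.001,-0.02,1,0,0,0,0,0,-0.025,1,0,0,0,0,0,-0.015,1,0,0,0,0,0,0,1,0,0,0,0,0,0,1],
)

```text
t: 21.38
tool_pos: [0.4712, 0.0151, 0.2629]
tool_rot: [0.481, 3.103, 0.0]
contact_force: [0.9, -0.4, -3.4]
opening: 0.0249
```

Emit:
drive_tool(
  moves=[0,0,0,0,0,-0.015,1,0,0,0,0,0,-0.015,1,0,0,0,0,0,-0.01,1,0,0,0,0,0,-0.004,1,0,0,0,0,0,0,1],
)

```text
t: 22.0
tool_pos: [0.4707, 0.0151, 0.2178]
tool_rot: [-0.481, -3.104, 0.0]
contact_force: [0.0, 0.2, -3.6]
opening: 0.0249
```

Emit:
drive_tool(
  moves=[0,0,0,0,0,-0.002,1,0,0,0,0,0,-0.001,1,0,0,0,0,0,0,1,0,0,0,0,0,0,1,0,0,0,0,0,0,1],
)

```text
t: 22.62
tool_pos: [0.4709, 0.0151, 0.2152]
tool_rot: [0.482, 3.104, 0.0]
contact_force: [0.2, 0.1, -3.0]
opening: 0.0245
```

Emit:
drive_tool(
  moves=[0,0,0,0,0,-0.001,1,0,0,0,0,0,-0.001,1,0,0,0,0,0,0,1,0,0,0,0,0,0,1,0,0,0,0,0,0,1],
)

```text
t: 23.25
tool_pos: [0.4709, 0.0151, 0.2131]
tool_rot: [0.482, 3.104, -0.0]
contact_force: [-0.3, 0.1, -3.1]
opening: 0.0247
```

Emit:
drive_tool(
  moves=[0,0,0,0,0,-0.001,1,0,0,0,0,0,0,1,0,0,0,0,0,0,1,0,0,0,0,0,0,1,0,0,0,0,0,0,1],
)

```text
t: 23.88
tool_pos: [0.471, 0.0151, 0.2124]
tool_rot: [0.482, 3.104, 0.0]
contact_force: [-0.1, 1.0, -1.0]
opening: 0.0247
```

Emit:
drive_tool(
  moves=[0,0,0,0,0,-0.0005,1,0,0,0,0,0,0,1,0,0,0,0,0,0,0.6,0,0,0,0,0,0,0.3,0,0,0,0,0,0,0],
)

```text
t: 24.5
tool_pos: [0.4708, 0.0151, 0.2115]
tool_rot: [-0.482, -3.104, -0.0]
contact_force: [-0.3, -0.5, 0.9]
opening: 0.0691
```

Emit:
drive_tool(
  moves=[0,0,0,0,0,0,0,0,0,0,0,0,0,0,0,0,0,0,0,0.03,0,0,0,0,0,0,0.05,0,0,0,0,0,0,0.06,0],
)

```text
t: 25.12
tool_pos: [0.4702, 0.0152, 0.3518]
tool_rot: [-0.481, -3.102, 0.0]
contact_force: [-0.2, -0.0, -0.7]
opening: 0.0858
```

Emit:
drive_tool(
  moves=[0,0,0,0.01,0.05,0,0,0,0,0,0.01,0.05,0,0,0,0,0,-0.01,0.055,0,0,0,0,0,-0.02,0.055,0,0,0,0,0,-0.025,0.055,0,0],
)

```text
t: 25.75
tool_pos: [0.4352, 0.2817, 0.3514]
tool_rot: [-0.482, -3.104, 0.0]
contact_force: [1.5, 0.1, -0.5]
opening: 0.0856
```

Emit:
drive_tool(
  moves=[0,0,0,-0.02,0.055,0,0,0,0,0,-0.02,0.055,0,0,0,0,0,-0.02,0.055,0,0,0,0,0,-0.02,0.055,0,0,0,0,0,0,0,0,0],
)

```text
t: 26.38
tool_pos: [0.3538, 0.5029, 0.3504]
tool_rot: [-0.474, -3.104, 0.002]
contact_force: [-0.0, -0.1, -0.6]
opening: 0.0855
```

```bash
python3 - <<'E'
from h import *
snap('side','pics/s11.png');snap('top','pics/t11.png');o=ctrl.get_obs(); print(o['tool_pos'],o['t'])
E
```

```text
[0.35556696 0.50035985 0.35116155] 26.475
```

View pics/s11.png

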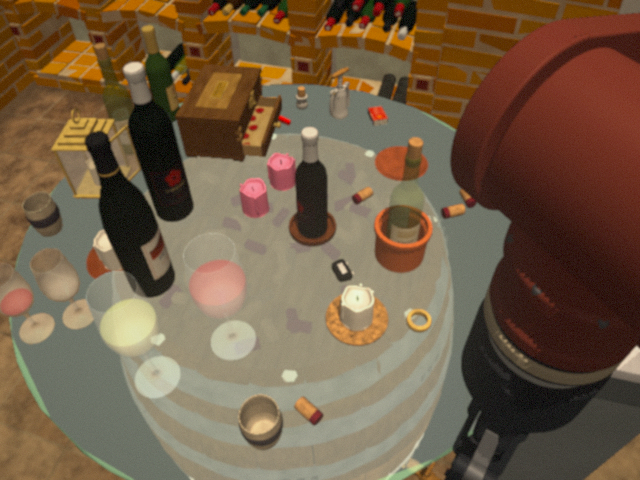

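View pics/t11.png

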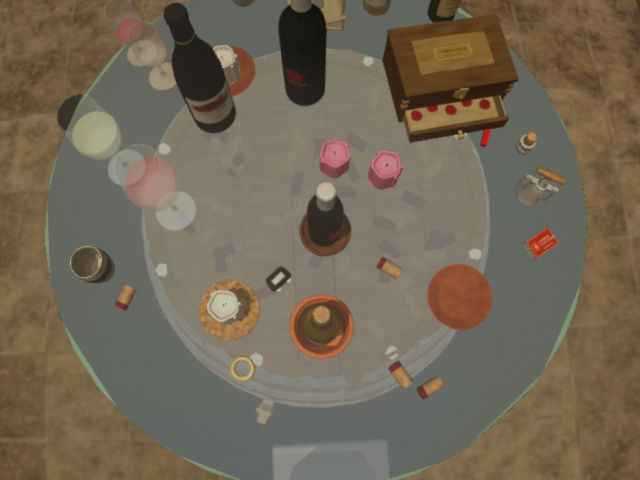

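White stands in the cooler (cork 321,314 top), red in the coaster, and the saucer (460,296) is empty. I'll measure the saucer, the candle and the bottle tops.

```bash
python3 - <<'E'
from m2 import *
for n in('top','side'):
    im=cv2.imread(f'pics/{n[0]}11.png')[:,:,::-1].copy()
    print(n,'saucer',fit(n,im,B[n]['saucer'],.014,95,.06))
print('candle',onz('top',224.5,305.5,.072),onz('side',358,292.5,.072))
print('red',onz('top',325,191,.246),'white',onz('top',321,314,.276),onz('side',414.5,142,.276),onz('side',310,132,.246))
E
```

```text
top saucer (array([ 0.5142, -0.2372,  0.0585]), 183)
side saucer (array([ 0.5166, -0.2373,  0.0594]), 128)
candle [0.51335297 0.17307343 0.072     ] [0.51753558 0.1732852  0.072     ]
red [ 6.47372957e-01 -1.22760603e-04  2.46000000e-01] white [0.47181726 0.01509625 0.276     ] [0.47420493 0.0192883  0.276     ] [0.64816973 0.00208693 0.246     ]
```

Emit:
drive_tool(
  moves=[0,0,0,0.02,-0.04,-0.02,0,0,0,0,0.026,-0.053,0,0,0,0,0,0.026,-0.053,0,0,0,0,0,0.026,-0.053,0,0,0,0,0,0.026,-0.053,0,0],
)

```text
t: 27.1
tool_pos: [0.4806, 0.2448, 0.3321]
tool_rot: [0.485, 3.103, 0.001]
contact_force: [-0.1, -0.7, 0.7]
opening: 0.085
```

Emit:
drive_tool(
  moves=[0,0,0,0.024,-0.049,-0.02,0,0,0,0,0.011,-0.024,-0.05,0,0,0,0,0,0,-0.06,0,0,0,0,0,0,-0.05,0,0,0,0,0,0,0,0],
)

```text
t: 27.72
tool_pos: [0.5115, 0.173, 0.1469]
tool_rot: [-0.484, -3.095, 0.005]
contact_force: [0.2, -0.0, 0.5]
opening: 0.0855
```

Emit:
drive_tool(
  moves=[0,0,0,0.001,0.003,-0.04,0,0,0,0,0,0,-0.04,0,0,0,0,0,0,-0.02,0,0,0,0,0,0,0,0,0,0,0,0,0,0,0],
)

```text
t: 28.35
tool_pos: [0.5177, 0.1784, 0.0542]
tool_rot: [0.481, 3.101, 0.002]
contact_force: [-0.3, 0.3, -0.3]
opening: 0.0854
```

Emit:
drive_tool(
  moves=[0,0,0,-0.002,-0.001,-0.015,0,0,0,0,0,0,-0.009,0,0,0,0,0,0,0,0,0,0,0,0,0,0,0,0,0,0,0,0,0,0],
)

```text
t: 28.98
tool_pos: [0.5142, 0.1772, 0.028]
tool_rot: [0.481, 3.104, 0.0]
contact_force: [0.4, 0.1, 0.6]
opening: 0.0857
```

Emit:
drive_tool(
  moves=[0,0,0,0,0,0,1,0,0,0,0,0,0,1,0,0,0,0,0,0,1,0,0,0,0,0,0,1,0,0,0,0,0,0,1],
  newtons=30,
)

```text
t: 29.6
tool_pos: [0.5144, 0.1772, 0.0282]
tool_rot: [0.481, 3.103, 0.001]
contact_force: [0.5, -0.1, 3.5]
opening: 0.056
```

Emit:
drive_tool(
  moves=[0,0,0,0,0,0.03,1,0,0,0,0,0,0.06,1,0,0,0,0,0,0.06,1,0,0,0,0,0,0.06,1,0,0,0,0,0,0.06,1],
)

```text
t: 30.22
tool_pos: [0.513, 0.1769, 0.2982]
tool_rot: [-0.481, -3.103, 0.001]
contact_force: [1.0, -0.7, 0.7]
opening: 0.0561
```

Emit:
drive_tool(
  moves=[0,0,0,0,0,0.05,1,0,0,0,0,0,0.015,1,0,0,0,0.005,-0.02,0,1,0,0,0,0.01,-0.04,0,1,0,0,0,0.01,-0.05,0,1],
)

```text
t: 30.85
tool_pos: [0.5381, 0.0665, 0.3593]
tool_rot: [-0.478, -3.1, 0.001]
contact_force: [0.9, 0.8, -1.0]
opening: 0.056
```

Emit:
drive_tool(
  moves=[0,0,0,0,-0.055,0,1,0,0,0,0,-0.055,0,1,0,0,0,0,-0.055,0,1,0,0,0,-0.01,-0.055,0,1,0,0,0,-0.01,-0.05,0,1],
)

```text
t: 31.48
tool_pos: [0.5176, -0.2044, 0.3591]
tool_rot: [-0.482, -3.1, -0.003]
contact_force: [-0.3, -0.5, -2.1]
opening: 0.056
```

Emit:
drive_tool(
  moves=[0,0,0,-0.003,-0.03,0,1,0,0,0,0,0,-0.06,1,0,0,0,0,0,-0.06,1,0,0,0,0,0,-0.06,1,0,0,0,0,0,-0.06,1],
)

```text
t: 32.1
tool_pos: [0.5138, -0.2317, 0.1177]
tool_rot: [-0.481, -3.1, -0.003]
contact_force: [0.7, -0.6, -2.1]
opening: 0.056
```

Emit:
drive_tool(
  moves=[0,0,0,0,0,-0.04,1,0,0,0,0,0,-0.01,1,0,0,0,0,0,0,1,0,0,0,0,0,0,1,0,0,0,0,0,0,1],
)

```text
t: 32.72
tool_pos: [0.5172, -0.2337, 0.0749]
tool_rot: [0.481, 3.101, -0.002]
contact_force: [0.9, 1.1, -1.4]
opening: 0.0561
```

```bash
python3 - <<'E'
from h import *
im=snap('side','pics/s12.png');o=ctrl.get_obs(); print(o['tool_pos'],o['opening'])
E
```

```text
[ 0.51695219 -0.23355584  0.07453755] 0.05577533134953686
```

View pics/s12.png

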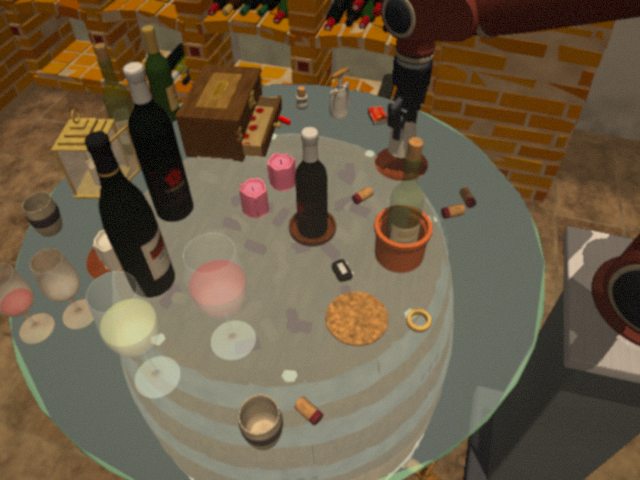

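The candle hangs over the saucer (402,160), bottles standing. Nudge 4 mm and lower.

Emit:
drive_tool(
  moves=[0,0,0,-0.002,-0.0035,-0.02,1,0,0,0,0,0,-0.015,1,0,0,0,0,0,-0.008,1,0,0,0,0,0,0,1,0,0,0,0,0,0,1],
)

```text
t: 33.4
tool_pos: [0.5142, -0.2365, 0.0299]
tool_rot: [0.481, 3.104, -0.0]
contact_force: [-0.8, -0.7, -0.6]
opening: 0.0562
```

Emit:
drive_tool(
  moves=[0,0,0,0,0,-0.003,1,0,0,0,0,0,-0.002,1,0,0,0,0,0,0,1,0,0,0,0,0,0,1,0,0,0,0,0,0,1],
)

```text
t: 34.02
tool_pos: [0.5145, -0.2367, 0.0262]
tool_rot: [0.481, 3.104, -0.001]
contact_force: [-2.6, 1.3, 7.0]
opening: 0.0556
```

Contact with the saucer. Release, lift and back away.

Emit:
drive_tool(
  moves=[0,0,0,0,0,0,0.5,0,0,0,0,0,0,0,0,0,0,0,0,0,0,0,0,0,0,0,0,0,0,0,0,0,0,0.03,0],
)

```text
t: 34.65
tool_pos: [0.5115, -0.235, 0.0518]
tool_rot: [-0.481, -3.098, -0.004]
contact_force: [0.2, -0.5, -0.1]
opening: 0.0856
```

Emit:
drive_tool(
  moves=[0,0,0,0,0,0.06,0,0,0,0,0,0,0.06,0,0,0,0,0,0,0.06,0,0,0,0,0,0,0.06,0,0,0,0,0,0,0.06,0],
)

```text
t: 35.28
tool_pos: [0.5136, -0.2362, 0.3564]
tool_rot: [0.481, 3.104, -0.0]
contact_force: [0.0, -0.2, -0.3]
opening: 0.0852
```

Emit:
drive_tool(
  moves=[0,0,0,-0.02,-0.05,0,0,0,0,0,-0.03,-0.05,0,0,0,0,0,-0.03,-0.05,0,0,0,0,0,-0.03,-0.05,0,0,0,0,0,-0.02,-0.03,0,0],
)

```text
t: 35.9
tool_pos: [0.3821, -0.4684, 0.354]
tool_rot: [-0.485, -3.103, -0.001]
contact_force: [-0.2, -0.7, 0.0]
opening: 0.0855
```

Emit:
drive_tool(
  moves=[0,0,0,0,0,0,0,0,0,0,0,0,0,0,0,0,0,0,0,0,0,0,0,0,0,0,0,0,0,0,0,0,0,0,0],
)

```text
t: 36.52
tool_pos: [0.3843, -0.4659, 0.3548]
tool_rot: [0.48, 3.104, -0.0]
contact_force: [-0.2, 0.0, -0.2]
opening: 0.0854
```

```bash
python3 - <<'E'
from m2 import *
snap('side','pics/s13.png');im=snap('top','pics/t13.png');o=ctrl.get_obs(); print(o['tool_pos'],o['t'],o['contact_force'])
cv2.imwrite('pics/c13.png',cv2.resize(im[170:370,280:520,::-1],None,fx=3,fy=3,interpolation=cv2.INTER_CUBIC))
E
```

```text
[ 0.38408493 -0.4660996   0.35470847] 36.625 [ 7.85008955e-05  3.72059050e-01 -7.78729366e-01]
```

View pics/s13.png

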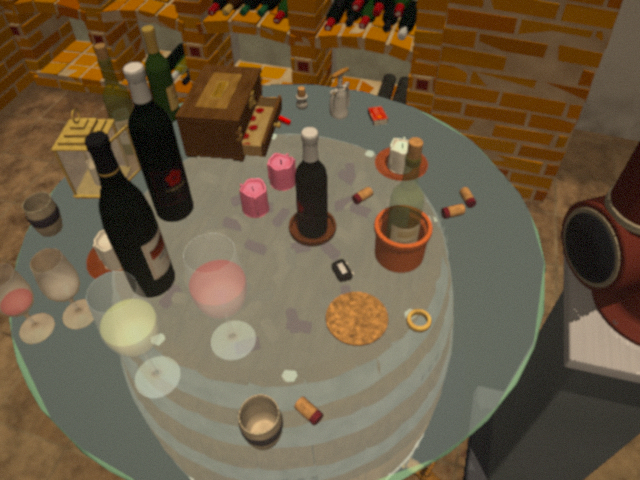

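View pics/c13.png

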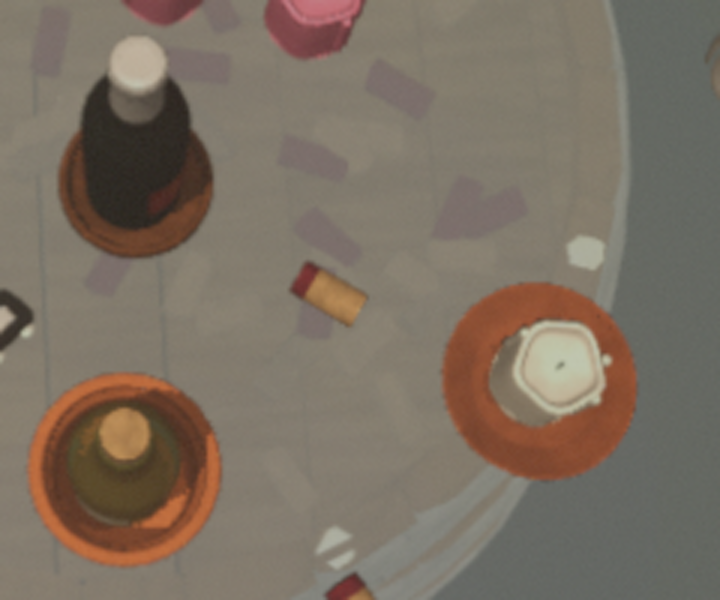

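```bash
python3 - <<'E'
from h import *
print('candle top',onz('top',280+563/3,170+365/3,.07),'saucer .515 -.237')
print('red top',onz('top',280+138/3,170+64/3,.246),'coaster .649 -.002'); print('white top',onz('top',280+125/3,170+434/3,.276),'cooler .471 .014')
print('glass foot',onz('side',233,340,.003), onz('top',176,210.5,.003))
print(ctrl.finish_job())
E
```

```text
candle top [ 0.51488133 -0.23704652  0.07      ] saucer .515 -.237
red top [ 0.64680517 -0.00150667  0.246     ] coaster .649 -.002
white top [0.47091281 0.01428354 0.276     ] cooler .471 .014
glass foot [0.70640649 0.27849987 0.003     ] [0.70407107 0.27365809 0.003     ]
the job is handed in; nothing more can be done
None
```

The table is put right and the job was handed in at about 36.6 s of the 112 s allowed; no verdict is reported. I parked the candle on the cork mat, then moved the red bottle from the cooler to the coaster, the white bottle from the saucer to the cooler, and the candle from the mat to the saucer.

**Last checks:**
- **Positions:** in the last top picture, each thing's top was within about 3 mm of the centre of its place.
- **Standing:** both views show the bottles and the candle upright. I saw a contact-force change at both bottle set-downs and at the candle's placing on the saucer before opening the fingers.
- **Poured glass:** it looks unmoved in the last pictures. The glass coordinates printed at the end reused the first pictures' pixels, so they are no fresh measurement.
- **Robot:** the gripper is open and clear of everything.

**Disagreements:**
- The two cameras differed by 2 to 5 mm on most things; I relied on the top view.
- My first side-view fit of the saucer, with the bottle hiding part of it, was off by about 15 mm. The later fit with the saucer empty agreed with the top view.
- In the side view the open fingertips looked about 15 mm higher than the arm's readings gave. I took the red bottle 10 mm lower because of this, and the grip held.

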